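# Turn a shaft's milled flat up in the V-blocks

## Robot

A 6-joint arm with a two-finger parallel gripper is mounted at the origin on a cart in front of the work surface, level with it; the furniture and walls round the work are solid. World frame = base frame: x ahead of the robot, y to its left, z up, the work surface at z = 0. Lengths are in m, angles in degrees, forces in N, time in s.
With the tool pointing down it reaches from about 0.4 to 0.925 m from the base axis. Payload 12.5 kg.
Tool frame: the origin (TCP) lies midway between the tips of the shut fingers; the grasp point (between the pads) lies 19 mm behind it; z points along the fingers, y is the line along which they close (so a half turn about z gives the same grasp; the last joint's range is limited). The gripper opens to 95 mm and grips with 3 to 60 N. Pads are 20 mm wide; open, the fingers measure 119 mm over their backs; the gripper's body (75 mm by 180 mm) begins 59 mm behind the grasp point.
Start: joints at [-72.227, 28.126, 89.318, -0, 62.55, -6.05], TCP at [0.252, -0.572, 0.215] pointing down, gripper open.
Joint ranges: [-177.58, 177.58], [-47.91, 125.51], [2.72, 160], [-65.01, 245.01], [3.68, 167.84], [-153.87, 153.87]. Speed limits (degrees/s): [127.2, 127.2, 159.86, 180, 180, 180].

## Interface

Orientations are given as [roll, pitch, yaw] about the fixed x, y, z axes, in that order (R = Rz(yaw) Ry(pitch) Rx(roll)).
In Python, from plant import * gives the robot as it stands. The module is installed in compiled form; this text tells all that it offers.
- The arm moves only by the tool servo_tool, never from a script. Its argument "motion" is a list of rows, each an object of numbers: "x", "y", "z": the shift along the tool's x, y, z in m; "wx", "wy", "wz": the turn, a rotation vector about the tool's x, y, z in degrees. In form: [{"x": .., "y": .., "z": .., "wx": .., "wy": .., "wz": ..}, ...]. A call has 1 to 10 rows; each row shifts and turns the commanded pose from where the row before left it, along the tool's axes as they then stand; what a row does not reach is not made up. A row lasts 1/8 s, in which the tool goes at most 62.5 mm and 10.7 degrees, less where a joint would pass 70% of its speed; a pose out of reach is approached as far as the arm can. A call is refused whole if a number of a shift passes 0.0625 or a number of a turn 10.7, either way. A call with a gripper value outside its range is refused whole. "claw" is the finger opening in m, from 0 to 0.0951, set as the call begins (left out, the last holds). The fingers move at their own pace and stop on an object; the grip force is fixed at half the most. Time passes only in rows, so rows that do not move let the fingers close. It gives the time, the measured TCP pose, the force, the opening and the grip force at its end, in the units of the state.
- state(): the state, without advancing time (a new reading comes with each control period).
- read_camera(name): name is "scene" or "top" or "wrist"; returns a dict with "frame" (400x640x3 uint8, red, green, blue), "camera_matrix" (3x3 intrinsics, pixels), "dist_coeffs" ([k1, k2, p1, p2, k3] as OpenCV has them; the pictures are not rectified), "eye" and "orientation" of the camera in the world; the wrist camera has in their place "tool_from_camera" (4x4, takes a point from camera to tool coordinates, whose origin is the TCP and whose axes are the flange's). Camera axes: x right, y down, z forward; pixel columns grow to the right and rows downward; lengths in m; the calibration is good to about 2 mm. A picture is of the moment at which its call begins: read the wrist's pose just before it. There is no depth.
- finish_job(): hands the job in; it is judged then, once.
The state is a dict: "time_s": time; "joint_pos": joint angles; "qd": joint speeds; "joint_efforts": joint torques, N m; "eef_pos": TCP position; "tcp_rot": TCP orientation; "contact_force": force on the tool from outside, world axes, zero at the start; "ft_torque": the same for the moment, N m; "grip_width": opening from 0.0 (shut) to 1.0 (fully open); "finger_force": force on a finger pad.
Only numpy, scipy, OpenCV 4.12 (cv2) and the standard library are available. Lean on these libraries where they do the work, as an engineer would, in place of code of your own. Each camera call takes 0.05 s, during which the arm holds its last target. There are 200 camera calls.

## Task

Take the dark round shaft from its low wooden rest and lay it in the pair of V-blocks on the blue base, centred across both vees (either end may point either way), and let go. Then take hold of it again there and roll it in the vees, in as many turns as it needs, until the bright milled flat at its end faces straight up and lies level, ready for a lug to be tacked on. Leave it lying in both vees, and leave the pliers, flap disc, try square and welding magnet where they are.

Things in the scene. Friction and masses are not known exactly. Their poses are not given: they have to be found in the camera images.
- shaft: The loose shaft as a whole, about 0.5 kg; origin and axes as for shaft_centre. It starts in the wooden rest with the flat 100 to 180 degrees away from facing up, either way round. Let go in the V-blocks, it keeps its angle by friction; gripped across its diameter and turned about its own axis, it rolls in the vees with little resistance.
- shaft_centre (a point): Centre of the shaft, on its axis half-way along: dark steel round bar, 30 mm diameter, 190 mm long. x runs along it towards the flatted end, z straight out of the flat (up when the flat faces up, level). Round from x = -95 to +60 mm; the last 35 mm carries the flat. A thin yellow paint line runs along the side exactly opposite the flat.
- shaft_flat (a point): Centre of the bright milled flat (35 mm long, 24 mm wide, 9 mm from the bar's axis), at x = 77.5, y = 0, z = 9 mm from shaft_centre; same axes.
- vstand: The fixed V-block stand: blue base plate 130 x 84 x 12 mm with two bright upright V plates, 14 mm thick and 64 mm wide, their tops 80 mm above the worktop; notches 90 degrees, open upward; a blue foot 6 mm high round each plate. Origin at the centre of its underside, x along the vees, z up. Keep the arm clear of the blue welding helmet that hangs behind it to the left, 0.3 m above the worktop.
- v_centre (a point): Where the shaft's centre lies when it is seated and centred in the stand: half-way between the V plates, 80 mm above the worktop. x along the vees (the bar's direction), z up. The plates stand at x = -50 to -36 and +36 to +50 mm; in the 72 mm gap between them fingers have room round and under the bar (base plate top 68 mm below this point).
- rest_centre (a point): On the axis of the shaft as it lies in the fixed low wooden rest, 36 mm above the worktop; x along the bar, z up. The rest: plywood base 130 x 62 x 6 mm, two notched bearers (tops 37 mm above the worktop) at x = -52 to -34 and +34 to +52 mm; between them the bar is free to be gripped across, with 30 mm from its axis down to the base.
- pliers: Loose pliers with red handles, 55 x 177 x 14 mm, lying at the right: a bystander. Origin at the centre of its underside.
- disc: Loose brown flap disc, 112 mm in diameter, 12 mm thick: a bystander. Origin at the centre of its underside.
- square: Loose try square, black stock and steel blade, 123 x 76 x 16 mm: a bystander. Origin at the centre of its underside.
- magnet: Loose red triangular welding magnet, 74 x 103 x 16 mm: a bystander. Origin at the centre of its underside.

How it is judged (in metres and radians):
On the way, in this order (a step that is already met when the one before it is completed fails the run):
1. the shaft lies centred in both vees, let go (x of shaft_centre in the frame of v_centre between -0.025 and 0.025 m and y of shaft_centre in the frame of v_centre between -0.004 and 0.004 m and z of shaft_centre in the frame of v_centre between -0.004 and 0.004 m and angle between the x axis of shaft_centre and the x axis of v_centre, either way round below 0.06 rad and contact force between shaft and the fingers below 0.2 N), for 0.2 s.
2. the shaft has then been rolled until its flat faces up, lying in both vees (x of shaft_centre in the frame of v_centre between -0.025 and 0.025 m and y of shaft_centre in the frame of v_centre between -0.004 and 0.004 m and z of shaft_centre in the frame of v_centre between -0.004 and 0.004 m and angle between the x axis of shaft_centre and the x axis of v_centre, either way round below 0.06 rad and angle between shaft_centre's own z axis and vertical below 0.14 rad and height (world z) of shaft_flat above 0.083 m), for 0.1 s.
At the end, for the whole second after the job is handed in: The shaft lies at rest and released in both vees, its centre within 25 mm of the stand's centre along the vees and within 4 mm of it across and in height, its axis within 3.4 degrees of the vees' direction (either end either way), and its flat faces up to within 8 degrees (all of step 2 and contact force between shaft and the fingers below 0.2 N and linear speed of shaft below 0.02 m/s and angular speed of shaft below 0.1 rad/s); the robot touches nothing.
It fails at once if a bystander (pliers, flap disc, try square or magnet) is moved by more than 30 mm (distance of any of pliers, disc, square, magnet from where it was at the start of the episode above 0.03 m).
It also fails if it takes over 66 s, if anything falls off the work surface, if the arm or the gripper's body presses on something with over 40 N, if the wrist force passes 120 N, or if a joint passes its speed limit or range.

## Working session

There is one attempt and no reset: what is moved stays moved. The work goes in short steps, Python scripts to look and compute and a tool call to move; the robot and the scene stay as the last step left them, time stands still between calls to the robot, and variables do not carry over. Pictures are saved under pics/ and viewed, at most 10 in all, crops included, and the job is handed in when it is done.

Besides the shell and the picture viewer there is one more tool, called after "Request:" in YAML: its name, and indented under it one key for each argument. servo_tool: Moves the arm, as the interface text tells. Its arguments: {"type":"object","properties":{"motion":{"type":"array","items":{"type":"object","properties":{"x":{"type":"number"},"y":{"type":"number"},"z":{"type":"number"},"wx":{"type":"number"},"wy":{"type":"number"},"wz":{"type":"number"}}}},"claw":{"type":"number"}},"required":["motion"]}

```bash
mkdir -p pics; cat > h.py <<'E'
from plant import *
import numpy as np, cv2
from scipy.spatial.transform import Rotation as R
def cam(n):
    s=state(); c=read_camera(n)
    if n=='wrist':
        T=np.eye(4); T[:3,:3]=R.from_euler('xyz',s['tcp_rot'],degrees=True).as_matrix(); T[:3,3]=s['eef_pos']
        M=T@np.array(c['tool_from_camera'])
    else:
        M=np.eye(4); M[:3,3]=c['eye']; o=np.array(c['orientation'])
        M[:3,:3]=o if o.shape==(3,3) else R.from_euler('xyz',o,degrees=True).as_matrix()
    return c,M
def pix2z(c,M,uv,z):
    p=cv2.undistortPoints(np.array(uv,float).reshape(-1,1,2),np.array(c['camera_matrix']),np.array(c['dist_coeffs'])).reshape(-1,2)
    d=np.c_[p,np.ones(len(p))]@M[:3,:3].T; e=M[:3,3]
    return e+d*((z-e[2])/d[:,2])[:,None]
def proj(c,M,P):
    Mi=np.linalg.inv(M)
    return cv2.projectPoints(np.array(P,float).reshape(-1,1,3),cv2.Rodrigues(Mi[:3,:3])[0],Mi[:3,3],np.array(c['camera_matrix']),np.array(c['dist_coeffs']))[0].reshape(-1,2)
def save(c,f): cv2.imwrite(f,np.ascontiguousarray(c['frame'][:,:,::-1]))
E
python3 - <<'E'
from h import *
print(state())
for n in('top','scene'):
    c,M=cam(n); save(c,f'pics/{n}0.png'); print(n,c['eye'],c['orientation'],np.round(M,3).tolist())
E
```

```text
{'time_s': 0.0, 'joint_pos': array([-7.22260528e+01,  2.81643060e+01,  8.93499710e+01,  3.03255590e-04,
        6.25499761e+01, -6.04977797e+00]), 'qd': array([-0.08235459,  0.06191434, -0.05155613, -0.09167374,  0.0073666 ,
       -0.02499833]), 'joint_efforts': array([ 2.19441237e-03, -6.12629628e+01, -2.58182073e+01,  6.94095762e-02,
        4.81126865e-02, -9.32708622e-05]), 'eef_pos': array([ 0.2524057 , -0.57149754,  0.21406096]), 'tcp_rot': array([-1.79936133e+02, -7.03925164e-03,  2.38235813e+01]), 'contact_force': array([-0.1579034 ,  0.74103249,  0.19111929]), 'ft_torque': array([-0.00681136, -0.05793422, -0.00586611]), 'finger_force': 0.0, 'grip_width': 1.0050927884150016}
top [ 0.38120296 -0.17909657  1.02101776] [-169.16026981    0.31768853  -91.50010308] [[-0.026, -0.982, 0.188, 0.381], [-1.0, 0.027, 0.001, -0.179], [-0.006, -0.188, -0.982, 1.021], [0.0, 0.0, 0.0, 1.0]]
scene [0.11803219 0.7262859  0.58703509] [-117.93783986   -0.78837552 -152.61525826] [[-0.888, -0.226, 0.401, 0.118], [-0.46, 0.41, -0.787, 0.726], [0.014, -0.883, -0.468, 0.587], [0.0, 0.0, 0.0, 1.0]]
```

View pics/top0.png

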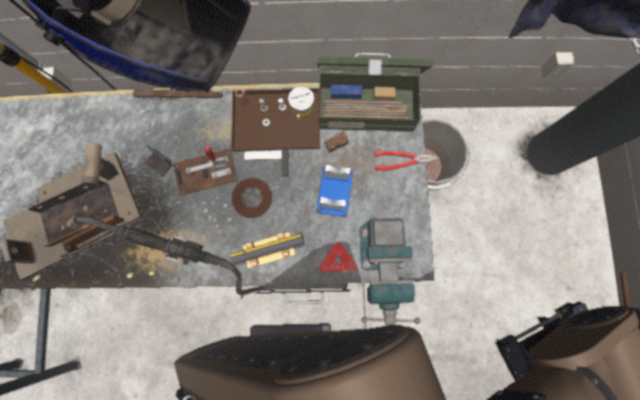

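View pics/scene0.png

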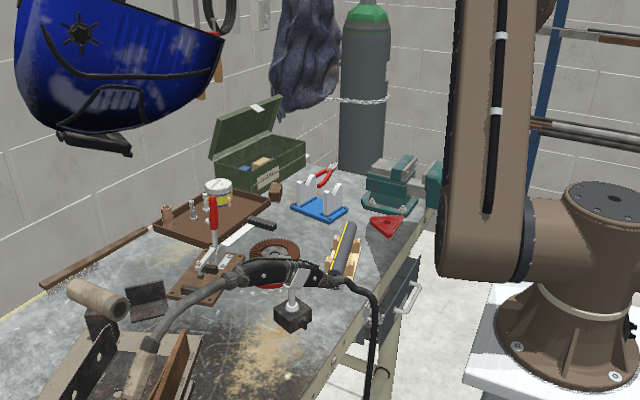

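The top view shows the shaft at about (232,253)–(303,238), and the stand at about (335,190), its vees running nearly along world x. The scene view shows the yellow line on the shaft's upper left side.

```bash
python3 - <<'E'
from h import *
c,M=cam('top')
f=c['frame'][150:280,222:362,::-1]
cv2.imwrite('pics/top1.png',cv2.resize(np.ascontiguousarray(f),None,fx=4.5,fy=4.5,interpolation=cv2.INTER_CUBIC))
print(pix2z(c,M,[[232,253],[303,238]],.036),pix2z(c,M,[[337,172],[333,204]],.08), pix2z(c,M,[[339,258],[252,197],[285,160],[405,160]],0))
c,M=cam('scene')
f=c['frame'][165:285,280:410,::-1]
cv2.imwrite('pics/sc1.png',cv2.resize(np.ascontiguousarray(f),None,fx=4.5,fy=4.5,interpolation=cv2.INTER_CUBIC))
print(c['camera_matrix'])
E
```

```text
[[ 0.44428731  0.07058488  0.036     ]
 [ 0.47869192 -0.11458911  0.036     ]] [[ 0.64162513 -0.2072694   0.08      ]
 [ 0.55829912 -0.19454001  0.08      ]] [[ 0.42618138 -0.20759165  0.        ]
 [ 0.59908874  0.0270266   0.        ]
 [ 0.70276274 -0.06477301  0.        ]
 [ 0.69358871 -0.4018113   0.        ]]
[[460.59473148   0.         324.44293342]
 [  0.         460.59473148 200.8551162 ]
 [  0.           0.           1.        ]]
```

View pics/top1.png

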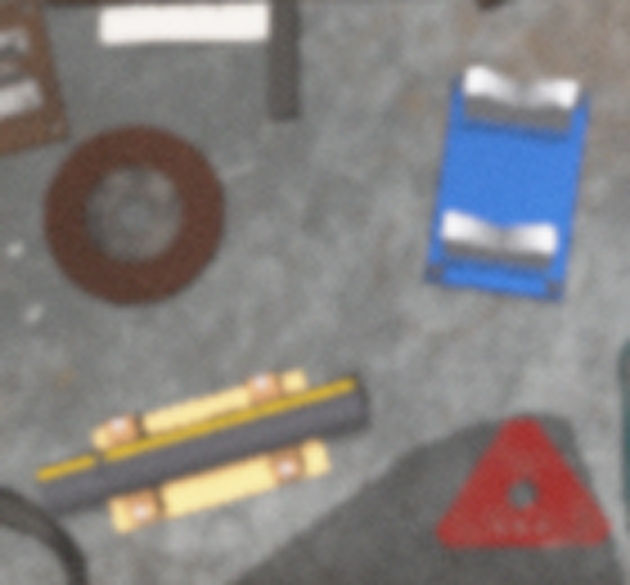

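View pics/sc1.png

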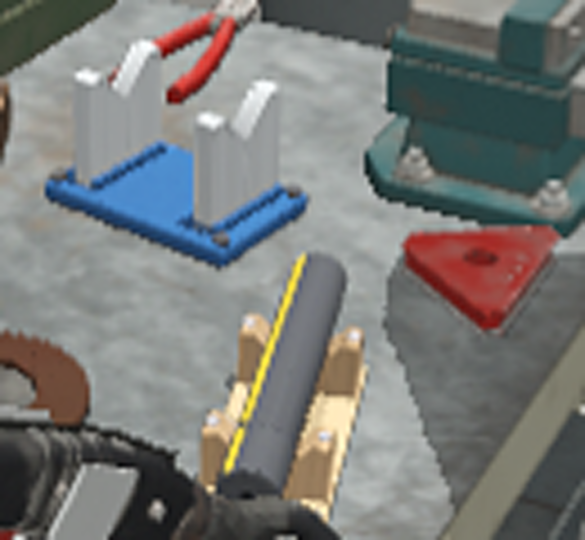

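Measurements are consistent: shaft length is 0.188 m and plate spacing 0.084 m. The break in the paint line puts the flat at the shaft's +y end. I'll raise the arm and move over the rest.

Request:
servo_tool:
  motion:
    - {"z": -0.05}
    - {"z": -0.05}
    - {"x": 0.0413,"y": -0.042}
    - {"x": 0.0413,"y": -0.042}
    - {"x": 0.0413,"y": -0.042}
    - {"x": 0.0413,"y": -0.042}
    - {"x": 0.0413,"y": -0.042}
    - {"x": 0.0413,"y": -0.042}
    - {"x": 0.0413,"y": -0.042}
    - {"x": 0.0413,"y": -0.042}
  claw: 0.095

```text
$.motion[0]: bad value
```

Request:
servo_tool:
  motion:
    - {"x": 0.0413,"y": -0.042}
    - {"x": 0.0413,"y": -0.042}
    - {"wz": -9.5}
    - {"wz": -9.5}
    - {"wz": -9.5}
    - {"wz": -9.5}
    - {"wz": -9.5}
    - {"wz": -9.5}
    - {"wz": -9.5}
    - {"wz": -9.5}

```text
$.motion[0]: bad value
```

```bash
python3 - <<'E'
from h import *
s=state(); print(s['time_s'],s['eef_pos'],s['tcp_rot'],s['joint_pos'])
c,M=cam('wrist'); save(c,'pics/w0.png'); print(np.round(M,3).tolist())
E
```

```text
0.2 [ 0.25243285 -0.57161838  0.21432942] [-1.79968038e+02 -2.21850905e-03  2.38245662e+01] [-7.22264445e+01  2.81473168e+01  8.93359607e+01 -1.31062505e-03
  6.25487400e+01 -6.05040675e+00]
[[0.404, -0.886, -0.229, 0.316], [-0.915, -0.391, -0.101, -0.544], [-0.0, 0.25, -0.968, 0.384], [0.0, 0.0, 0.0, 1.0]]
```

View pics/w0.png

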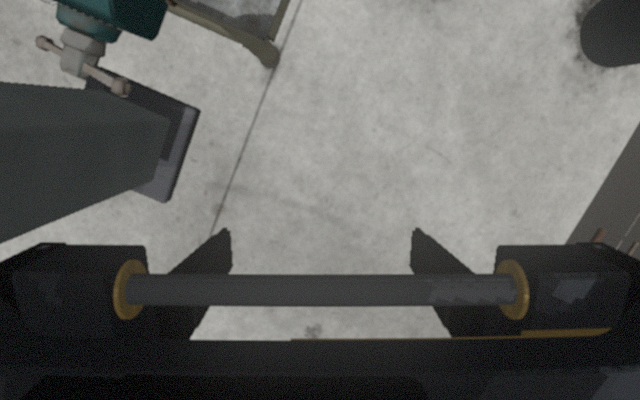

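The moves were refused because every row needs all six fields. The wrist view shows only the floor and the fingers, as the arm hasn't moved.

Request:
servo_tool:
  motion:
    - {"x": 0,"y": 0,"z": -0.05,"wx": 0,"wy": 0,"wz": 0}
    - {"x": 0,"y": 0,"z": -0.05,"wx": 0,"wy": 0,"wz": 0}
    - {"x": 0.0413,"y": -0.042,"z": 0,"wx": 0,"wy": 0,"wz": 0}
    - {"x": 0.0413,"y": -0.042,"z": 0,"wx": 0,"wy": 0,"wz": 0}
    - {"x": 0.0413,"y": -0.042,"z": 0,"wx": 0,"wy": 0,"wz": 0}
    - {"x": 0.0413,"y": -0.042,"z": 0,"wx": 0,"wy": 0,"wz": 0}
    - {"x": 0.0413,"y": -0.042,"z": 0,"wx": 0,"wy": 0,"wz": 0}
    - {"x": 0.0413,"y": -0.042,"z": 0,"wx": 0,"wy": 0,"wz": 0}
    - {"x": 0.0413,"y": -0.042,"z": 0,"wx": 0,"wy": 0,"wz": 0}
    - {"x": 0.0413,"y": -0.042,"z": 0,"wx": 0,"wy": 0,"wz": 0}
  claw: 0.095

```text
time_s: 1.5
eef_pos: [0.4193, -0.1291, 0.3148]
tcp_rot: [180.0, -0.0, 23.8]
contact_force: [0.6, -0.6, 0.0]
grip_width: 0.999
finger_force: 0.0
```

Request:
servo_tool:
  motion:
    - {"x": 0.0413,"y": -0.042,"z": 0,"wx": 0,"wy": 0,"wz": 0}
    - {"x": 0.0413,"y": -0.042,"z": 0,"wx": 0,"wy": 0,"wz": 0}
    - {"x": 0,"y": 0,"z": 0,"wx": 0,"wy": 0,"wz": -9.5}
    - {"x": 0,"y": 0,"z": 0,"wx": 0,"wy": 0,"wz": -9.5}
    - {"x": 0,"y": 0,"z": 0,"wx": 0,"wy": 0,"wz": -9.5}
    - {"x": 0,"y": 0,"z": 0,"wx": 0,"wy": 0,"wz": -9.5}
    - {"x": 0,"y": 0,"z": 0,"wx": 0,"wy": 0,"wz": -9.5}
    - {"x": 0,"y": 0,"z": 0,"wx": 0,"wy": 0,"wz": -9.5}
    - {"x": 0,"y": 0,"z": 0,"wx": 0,"wy": 0,"wz": -9.5}
    - {"x": 0,"y": 0,"z": 0,"wx": 0,"wy": 0,"wz": -9.5}

```text
time_s: 2.75
eef_pos: [0.4606, -0.0207, 0.3146]
tcp_rot: [-180.0, 0.0, 100.1]
contact_force: [-0.1, -0.1, 0.8]
grip_width: 1.001
finger_force: 0.0
```

```bash
python3 - <<'E'
from h import *
s=state(); print(s['time_s'],s['eef_pos'],s['tcp_rot'],s['joint_pos'])
c,M=cam('wrist'); save(c,'pics/w1.png'); print(np.round(M,3).tolist())
print(proj(c,M,[[.444,.07,.036],[.479,-.115,.036]]))
E
```

```text
2.75 [ 0.4605546  -0.02070186  0.3145977 ] [-1.79996332e+02  4.21480613e-03  1.00136188e+02] [-1.07888182e+01  8.76402871e+00  1.02650352e+02 -5.63592869e-03
  6.85875400e+01 -2.09229488e+01]
[[0.984, 0.17, 0.043, 0.448], [0.176, -0.953, -0.246, 0.048], [-0.001, 0.25, -0.968, 0.485], [0.0, 0.0, 0.0, 1.0]]
[[321.13971928  94.36034946]
 [322.51676058 235.88681697]]
```

View pics/w1.png

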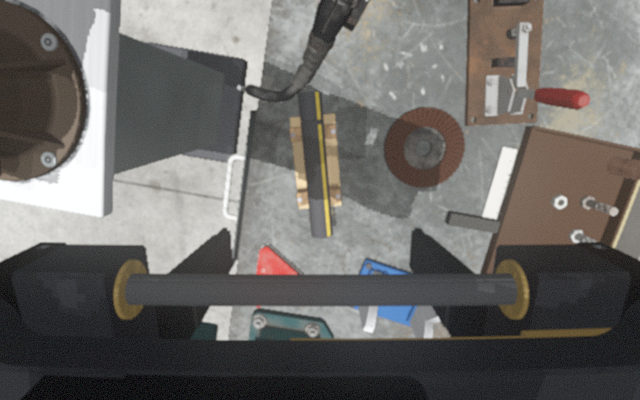

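The wrist view shows the shaft from about (311,92) to (321,237), with the yellow line right of its axis and a break in it near (322,123). That confirms the flat at the +y end. Next I'll fit the edges precisely.

```bash
python3 - <<'E'
from h import *
c,M=cam('wrist'); f=c['frame'].astype(int)
for r in (88,92,96,100,110,118,124,130,160,175,225,232,236,240):
    print(r,[tuple(f[r,x]) for x in range(294,338,3)] if r in(110,160,225) else '', f[r,294:338].sum(1)//3)
E
```

```text
88  [104 110 107  93  90  85  81  86  92 101 107 101  91  90  92  86  93  93
  95  90  96 102 111 131 137 142 144 143 142 145 146 144 145 146 148 150
 147 144 140 140 139 141 142 137]
92  [ 82  71  61  66  79  89  91  86  80  77  79  71  75  80  73  81  76  77
  73  73  81  90 116 126 119  97  82  94 114 140 155 164 168 163 159 151
 146 143 139 140 140 142 138 132]
96  [ 68  79  88  87  77  68  65  70  73  76  73  73  74  76  80  78  78  77
  79  71  74  93 120 132 127 110  78  68  81  97 105  98 104 105 108 101
  95  97  94  93  90 100 100 103]
100  [ 96  92  93  85  78  72  62  70  67  67  73  75  74  78  75  75  78  73
  79  71  74  88 107 129 129 112  87  70  78  91 101 101  97  98  96 102
  96  90  92  88  83  87  84  83]
110 [(np.int64(97), np.int64(99), np.int64(99)), (np.int64(97), np.int64(101), np.int64(95)), (np.int64(68), np.int64(66), np.int64(65)), (np.int64(67), np.int64(66), np.int64(69)), (np.int64(78), np.int64(78), np.int64(77)), (np.int64(78), np.int64(76), np.int64(80)), (np.int64(76), np.int64(74), np.int64(76)), (np.int64(66), np.int64(64), np.int64(64)), (np.i
[... 2845 characters left out ...]
51 154 156 151 154 154 153 144 120 102
 111 110 117 117 118 122 119 121 121 126 115 113 112 148 174 189 181 150
 104  90 108 115 115 119 138 143]
232  [167 166 171 171 164 158 154 153 153 151 152 149 149 147 152 145 124 106
 104 111 116 119 118 120 123 123 121 121 123 113 114 126 157 181 185 161
 121  99 125 150 159 164 165 168]
236  [162 157 163 155 155 154 154 156 158 162 164 161 153 152 148 152 147 131
 122 116 116 119 116 121 121 119 123 119 121 117 113 116 134 153 158 149
 143 147 154 158 165 168 170 174]
240  [158 155 159 156 153 151 147 150 145 147 149 150 152 149 154 152 159 157
 158 152 148 149 151 153 154 155 149 151 156 163 164 166 165 167 158 156
 157 160 161 167 168 173 170 170]
```

```bash
python3 - <<'E'
from h import *
c,M=cam('wrist')
m=pix2z(c,M,[[311.75,118],[315,160],[320.5,225]],.036)
e=pix2z(c,M,[[311,90.5],[322,237]],.051)
print(m,e,e.mean(0),np.linalg.norm(e[0]-e[1]))
d=m[0]-m[2]; d/=np.linalg.norm(d); print('yaw',np.degrees(np.arctan2(d[1],d[0])))
a=m.mean(0); n=np.array([d[1],-d[0],0]) # toward +x
for uv in([318.8,118],[322,160],[327,225]):
    best=min(((abs(np.hypot((p-a)@n,p[2]-.036)-.015),z,(p-a)@n) for z in np.linspace(.036,.051,151) for p in pix2z(c,M,[uv],z)))
    print('yellow tilt from up', best, np.degrees(np.arctan2(best[2],best[1]-.036)))
s=(e.mean(0)-a)@d; print('centre',a+s*d)
E
```

```text
[[ 0.43754696  0.03938852  0.036     ]
 [ 0.45067772 -0.01287477  0.036     ]
 [ 0.47319883 -0.09990696  0.036     ]] [[ 0.43158238  0.07164185  0.051     ]
 [ 0.47726058 -0.11131575  0.051     ]] [ 0.45442148 -0.01983695  0.051     ] 0.18857354272811602
yaw 104.35633593657185
yellow tilt from up (np.float64(2.174575406587581e-06), np.float64(0.0479), np.float64(0.00912824010785105)) 37.49105588386042
yellow tilt from up (np.float64(3.0132896072258483e-05), np.float64(0.0479), np.float64(0.009082231064515915)) 37.351333177740536
yellow tilt from up (np.float64(2.7898442256202305e-05), np.float64(0.0479), np.float64(0.009085913550953157)) 37.36253555110901
centre [ 0.45273401 -0.02026885  0.036     ]
```

The fit gives centre (0.453, -0.020), yaw 104.4° and length 0.1886 m. The yellow line is 37° from up towards +x, so the flat is about 143° from up, which matches the text. I'll descend and grasp.

Request:
servo_tool:
  motion:
    - {"x": 0.002,"y": -0.0077,"z": 0.03,"wx": 0,"wy": 0,"wz": -4.2}
    - {"x": 0,"y": 0,"z": 0.05,"wx": 0,"wy": 0,"wz": 0}
    - {"x": 0,"y": 0,"z": 0.05,"wx": 0,"wy": 0,"wz": 0}
    - {"x": 0,"y": 0,"z": 0.05,"wx": 0,"wy": 0,"wz": 0}
    - {"x": 0,"y": 0,"z": 0.045,"wx": 0,"wy": 0,"wz": 0}
    - {"x": 0,"y": 0,"z": 0.03,"wx": 0,"wy": 0,"wz": 0}
    - {"x": 0,"y": 0,"z": 0.022,"wx": 0,"wy": 0,"wz": 0}
    - {"x": 0,"y": 0,"z": 0.02,"wx": 0,"wy": 0,"wz": 0}
    - {"x": 0,"y": 0,"z": 0,"wx": 0,"wy": 0,"wz": 0}

```text
time_s: 4.03
eef_pos: [0.4522, -0.02, 0.0167]
tcp_rot: [-179.9, -0.1, 103.8]
contact_force: [0.6, -0.5, 0.7]
grip_width: 1.002
finger_force: 0.0
```

Request:
servo_tool:
  motion:
    - {"x": 0,"y": 0,"z": 0,"wx": 0,"wy": 0,"wz": 0}
    - {"x": 0,"y": 0,"z": 0,"wx": 0,"wy": 0,"wz": 0}
    - {"x": 0,"y": 0,"z": 0,"wx": 0,"wy": 0,"wz": 0}
    - {"x": 0,"y": 0,"z": 0,"wx": 0,"wy": 0,"wz": 0}
    - {"x": 0,"y": 0,"z": 0,"wx": 0,"wy": 0,"wz": 0}
    - {"x": 0,"y": 0,"z": 0,"wx": 0,"wy": 0,"wz": 0}
  claw: 0.02

```text
time_s: 4.78
eef_pos: [0.4527, -0.0201, 0.0176]
tcp_rot: [180.0, 0.0, 104.0]
contact_force: [-0.3, 1.0, 0.2]
grip_width: 0.422
finger_force: 0.0
```

Request:
servo_tool:
  motion:
    - {"x": 0,"y": 0,"z": 0,"wx": 0,"wy": 0,"wz": 0}
    - {"x": 0,"y": 0,"z": 0,"wx": 0,"wy": 0,"wz": 0}
    - {"x": 0,"y": 0,"z": 0,"wx": 0,"wy": 0,"wz": 0}
    - {"x": 0,"y": 0,"z": 0,"wx": 0,"wy": 0,"wz": 0}

```text
time_s: 5.28
eef_pos: [0.4536, -0.0202, 0.0178]
tcp_rot: [179.9, 0.0, 104.0]
contact_force: [4.9, 2.3, 0.9]
grip_width: 0.312
finger_force: 30.0
```

The shaft is held (opening 29.7 mm, 30 N). I'll lift it, shift sideways for an unobstructed wrist view of the stand, and measure.

Request:
servo_tool:
  motion:
    - {"x": 0,"y": 0,"z": -0.03,"wx": 0,"wy": 0,"wz": 0}
    - {"x": 0,"y": 0,"z": -0.045,"wx": 0,"wy": 0,"wz": 0}
    - {"x": 0,"y": 0,"z": -0.045,"wx": 0,"wy": 0,"wz": 0}
    - {"x": 0,"y": 0,"z": -0.045,"wx": 0,"wy": 0,"wz": 0}
    - {"x": 0,"y": 0,"z": -0.045,"wx": 0,"wy": 0,"wz": 0}
    - {"x": 0,"y": 0,"z": -0.045,"wx": 0,"wy": 0,"wz": 0}
    - {"x": 0,"y": 0,"z": -0.045,"wx": 0,"wy": 0,"wz": 0}

```text
time_s: 6.15
eef_pos: [0.4515, -0.0199, 0.3184]
tcp_rot: [-179.9, -0.1, 104.0]
contact_force: [1.0, 0.3, -4.0]
grip_width: 0.312
finger_force: 30.0
```

Request:
servo_tool:
  motion:
    - {"x": -0.0485,"y": -0.012,"z": 0,"wx": 0,"wy": 0,"wz": 0}
    - {"x": -0.0485,"y": -0.012,"z": 0,"wx": 0,"wy": 0,"wz": 0}
    - {"x": -0.0485,"y": -0.012,"z": 0,"wx": 0,"wy": 0,"wz": 0}
    - {"x": -0.0485,"y": -0.012,"z": 0,"wx": 0,"wy": 0,"wz": 0}
    - {"x": -0.0485,"y": -0.012,"z": 0,"wx": 0,"wy": 0,"wz": 0}
    - {"x": -0.0485,"y": -0.012,"z": 0,"wx": 0,"wy": 0,"wz": 0}
    - {"x": 0,"y": 0,"z": 0,"wx": 0,"wy": 0,"wz": 0}
    - {"x": 0,"y": 0,"z": 0,"wx": 0,"wy": 0,"wz": 0}

```text
time_s: 7.15
eef_pos: [0.4527, -0.3193, 0.3167]
tcp_rot: [-179.9, -0.1, 104.0]
contact_force: [-0.4, 0.1, -4.1]
grip_width: 0.309
finger_force: 30.0
```

```bash
python3 - <<'E'
from h import *
s=state(); print(s['eef_pos'],s['tcp_rot'],s['grip_width'],s['finger_force'])
c,M=cam('wrist'); np.savez('w2.npz',f=c['frame'],M=M)
p=proj(c,M,[[.6,-.2,.0]])[0]; print(p)
u,v=int(p[0])-100,max(0,int(p[1])-80); u=max(0,min(u,440)); v=min(v,250)
print(u,v)
cv2.imwrite('pics/w2.png',cv2.resize(np.ascontiguousarray(c['frame'][v:v+150,u:u+200,::-1]),None,fx=4,fy=4,interpolation=cv2.INTER_CUBIC))
E
```

```text
[ 0.45270442 -0.31932003  0.3166743 ] [-1.79916280e+02 -1.33134752e-01  1.03980898e+02] 0.3085211441065723 29.953546822071075
[446.18488989 106.06790489]
346 26
```

View pics/w2.png

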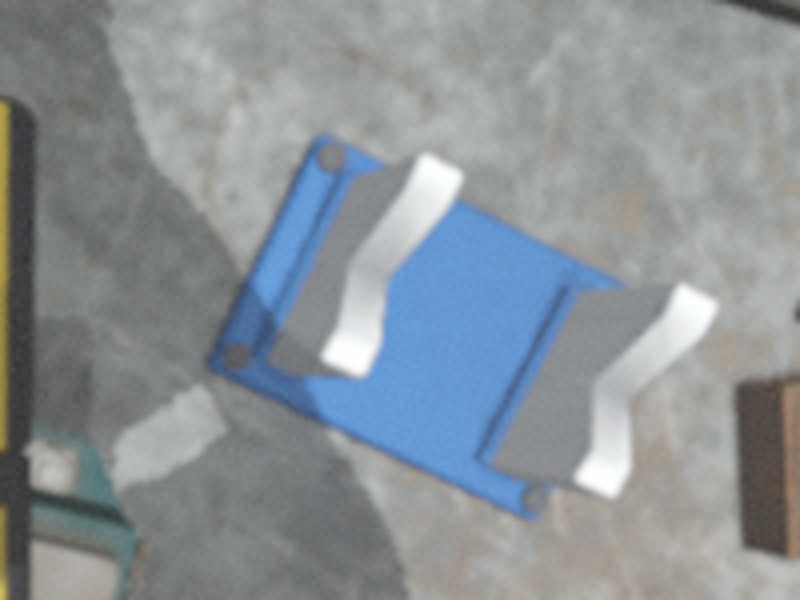

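The stand shows with both plate tops clear. The outer top corners in the crop are at (424,153), (464,176), (322,360), (363,377), and (686,285), (717,304), (577,481), (616,498).

```bash
python3 - <<'E'
from h import *
c,_=cam('wrist'); M=np.load('w2.npz')['M']
q=np.array([[424,153],[464,176],[322,360],[363,377],[686,285],[717,304],[577,481],[616,498]],float)
w=pix2z(c,M,(q+.5)/4-.5+[346,26],.08); print(w.round(4))
mod=np.array([[-50,32],[-36,32],[-50,-32],[-36,-32],[36,32],[50,32],[36,-32],[50,-32]])/1000
A,B=mod-mod.mean(0),w[:,:2]-w[:,:2].mean(0)
th=np.arctan2((A[:,0]*B[:,1]-A[:,1]*B[:,0]).sum(),(A*B).sum())
Rm=np.array([[np.cos(th),-np.sin(th)],[np.sin(th),np.cos(th)]])
print('centre',w.mean(0),'yaw',np.degrees(th),'resid mm',(1000*(B-A@Rm.T)).round(1).tolist())
# base plate check: corners z=.012
b=pix2z(c,M,(np.array([[322,133],[211,368],[534,519]],float)+.5)/4-.5+[346,26],.012)
print(b.round(4),(b[0]+b[2])/2,np.linalg.norm(b[0]-b[1]),np.linalg.norm(b[1]-b[2]))
E
```

```text
[[ 0.5644 -0.1631  0.08  ]
 [ 0.5774 -0.166   0.08  ]
 [ 0.5537 -0.2246  0.08  ]
 [ 0.5668 -0.2262  0.08  ]
 [ 0.6503 -0.1776  0.08  ]
 [ 0.6612 -0.1802  0.08  ]
 [ 0.6388 -0.2389  0.08  ]
 [ 0.6521 -0.2407  0.08  ]]
centre [ 0.60809186 -0.20216874  0.08      ] yaw -9.650802806583997 resid mm [[0.2, -0.8], [-0.6, -1.4], [0.3, 0.7], [-0.4, 1.4], [1.4, -1.0], [-1.5, -1.2], [0.5, 0.9], [0.1, 1.4]]
[[ 0.5513 -0.1508  0.012 ]
 [ 0.5377 -0.2319  0.012 ]
 [ 0.6625 -0.2529  0.012 ]] [ 0.60689872 -0.20186765  0.012     ] 0.0821953263187387 0.12659272341630234
```

The residuals are under 1.5 mm and the base plate agrees. So v_centre is about (0.607, -0.202), with tool yaw 170.35°.

Request:
servo_tool:
  motion:
    - {"x": 0.0191,"y": 0.0445,"z": 0,"wx": 0,"wy": 0,"wz": 0}
    - {"x": 0.0191,"y": 0.0445,"z": 0,"wx": 0,"wy": 0,"wz": 0}
    - {"x": 0.0191,"y": 0.0445,"z": 0,"wx": 0,"wy": 0,"wz": 0}
    - {"x": 0.0191,"y": 0.0445,"z": 0,"wx": 0,"wy": 0,"wz": 0}
    - {"x": 0,"y": 0,"z": 0,"wx": 0,"wy": 0,"wz": -9.5}
    - {"x": 0,"y": 0,"z": 0,"wx": 0,"wy": 0,"wz": -9.5}
    - {"x": 0,"y": 0,"z": 0,"wx": 0,"wy": 0,"wz": -9.5}
    - {"x": 0,"y": 0,"z": 0,"wx": 0,"wy": 0,"wz": -9.5}
    - {"x": 0,"y": 0,"z": 0,"wx": 0,"wy": 0,"wz": -9.5}
    - {"x": 0,"y": 0,"z": 0,"wx": 0,"wy": 0,"wz": -9.5}

```text
time_s: 8.5
eef_pos: [0.6074, -0.2013, 0.3178]
tcp_rot: [180.0, -0.0, 161.4]
contact_force: [-0.0, 0.3, -4.3]
grip_width: 0.308
finger_force: 30.0
```

Request:
servo_tool:
  motion:
    - {"x": 0,"y": 0,"z": 0,"wx": 0,"wy": 0,"wz": -9.4}
    - {"x": 0,"y": 0,"z": 0.04,"wx": 0,"wy": 0,"wz": 0}
    - {"x": 0,"y": 0,"z": 0.045,"wx": 0,"wy": 0,"wz": 0}
    - {"x": 0,"y": 0,"z": 0.045,"wx": 0,"wy": 0,"wz": 0}
    - {"x": 0,"y": 0,"z": 0.045,"wx": 0,"wy": 0,"wz": 0}
    - {"x": 0,"y": 0,"z": 0.04,"wx": 0,"wy": 0,"wz": 0}
    - {"x": 0,"y": 0,"z": 0,"wx": 0,"wy": 0,"wz": 0}
    - {"x": 0,"y": 0,"z": 0,"wx": 0,"wy": 0,"wz": 0}

```text
time_s: 9.5
eef_pos: [0.6083, -0.2024, 0.1044]
tcp_rot: [-180.0, 0.1, 170.5]
contact_force: [-0.1, -0.6, -3.3]
grip_width: 0.307
finger_force: 30.0
```

Request:
servo_tool:
  motion:
    - {"x": 0,"y": 0,"z": 0.012,"wx": 0,"wy": 0,"wz": 0}
    - {"x": 0,"y": 0,"z": 0.012,"wx": 0,"wy": 0,"wz": 0}
    - {"x": 0,"y": 0,"z": 0.008,"wx": 0,"wy": 0,"wz": 0}
    - {"x": 0,"y": 0,"z": 0.005,"wx": 0,"wy": 0,"wz": 0}
    - {"x": 0,"y": 0,"z": 0.003,"wx": 0,"wy": 0,"wz": 0}
    - {"x": 0,"y": 0,"z": 0,"wx": 0,"wy": 0,"wz": 0}
    - {"x": 0,"y": 0,"z": 0,"wx": 0,"wy": 0,"wz": 0}

```text
time_s: 10.38
eef_pos: [0.6077, -0.2023, 0.0629]
tcp_rot: [180.0, 0.0, 170.4]
contact_force: [-0.9, 4.2, -0.4]
grip_width: 0.308
finger_force: 29.9
```

Request:
servo_tool:
  motion:
    - {"x": 0,"y": 0.0006,"z": 0.0005,"wx": 0,"wy": 0,"wz": 0}
    - {"x": 0,"y": 0,"z": 0,"wx": 0,"wy": 0,"wz": 0}
    - {"x": 0,"y": 0,"z": 0,"wx": 0,"wy": 0,"wz": 0}

```text
time_s: 10.75
eef_pos: [0.6079, -0.202, 0.0626]
tcp_rot: [-180.0, 0.0, 170.4]
contact_force: [-0.1, 4.2, 5.2]
grip_width: 0.309
finger_force: 29.9
```

Request:
servo_tool:
  motion:
    - {"x": 0,"y": 0,"z": 0,"wx": 0,"wy": 0,"wz": 0}
    - {"x": 0,"y": 0,"z": 0,"wx": 0,"wy": 0,"wz": 0}
    - {"x": 0,"y": 0,"z": 0,"wx": 0,"wy": 0,"wz": 0}
    - {"x": 0,"y": 0,"z": 0,"wx": 0,"wy": 0,"wz": 0}
    - {"x": 0,"y": 0,"z": 0,"wx": 0,"wy": 0,"wz": 0}
    - {"x": 0,"y": 0,"z": 0,"wx": 0,"wy": 0,"wz": 0}
  claw: 0.055

```text
time_s: 11.5
eef_pos: [0.6077, -0.202, 0.0622]
tcp_rot: [-180.0, 0.0, 170.4]
contact_force: [0.3, 0.6, 0.9]
grip_width: 0.58
finger_force: 0.0
```

```bash
python3 - <<'E'
from h import *
s=state(); print(s['eef_pos'],s['tcp_rot'],s['grip_width'],s['finger_force'],s['joint_pos'].round(1))
f=[cv2.resize(np.ascontiguousarray(cam(n)[0]['frame'][v:v+h,u:u+w,::-1]),(400,400),interpolation=cv2.INTER_CUBIC) for n,u,v,w,h in(('top',270,130,130,130),('scene',230,90,180,180))]
cv2.imwrite('pics/p1.png',np.hstack(f))
E
```

```text
[ 0.60769693 -0.20201766  0.06216425] [-1.79992326e+02  8.50582642e-03  1.70427344e+02] 0.579573450860889 0.0 [ -24.3   39.3   94.8   -0.    45.9 -104.7]
```

View pics/p1.png

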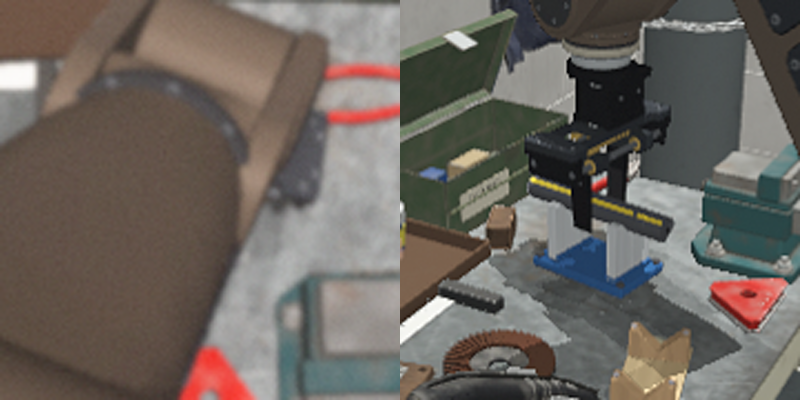

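The shaft lies in both vees, released, with the yellow line towards +y. It needs about 142.6° of roll with its top going towards +y (positive wx), so three strokes of 47.5°. First I'll tilt back, open.

Request:
servo_tool:
  motion:
    - {"x": 0,"y": 0.00245,"z": -0.0002,"wx": -7.9,"wy": 0,"wz": 0}
    - {"x": 0,"y": 0.00245,"z": -0.0002,"wx": -7.9,"wy": 0,"wz": 0}
    - {"x": 0,"y": 0.00245,"z": -0.0002,"wx": -7.9,"wy": 0,"wz": 0}
    - {"x": 0,"y": 0,"z": 0,"wx": 0,"wy": 0,"wz": 0}
    - {"x": 0,"y": 0,"z": 0,"wx": 0,"wy": 0,"wz": 0}

```text
time_s: 12.22
eef_pos: [0.6088, -0.1948, 0.0636]
tcp_rot: [156.5, -0.0, 170.4]
contact_force: [0.0, 0.6, -0.9]
grip_width: 0.576
finger_force: 0.0
```

Request:
servo_tool:
  motion:
    - {"x": 0,"y": 0,"z": 0,"wx": 0,"wy": 0,"wz": 0}
    - {"x": 0,"y": 0,"z": 0,"wx": 0,"wy": 0,"wz": 0}
    - {"x": 0,"y": 0,"z": 0,"wx": 0,"wy": 0,"wz": 0}
    - {"x": 0,"y": 0,"z": 0,"wx": 0,"wy": 0,"wz": 0}
    - {"x": 0,"y": 0,"z": 0,"wx": 0,"wy": 0,"wz": 0}
    - {"x": 0,"y": 0,"z": 0,"wx": 0,"wy": 0,"wz": 0}
  claw: 0.02

```text
time_s: 12.98
eef_pos: [0.609, -0.1942, 0.0641]
tcp_rot: [156.2, -0.0, 170.4]
contact_force: [1.8, 5.5, 1.7]
grip_width: 0.309
finger_force: 30.0
```

```bash
cat > ax.py <<'E'
from h import *
s=state(); Rm=R.from_euler('xyz',s['tcp_rot'],degrees=True).as_matrix()
print('t',s['time_s'],'grasp axis pt',(s['eef_pos']-.018*Rm[:,2]).round(4),'toolz',Rm[:,2].round(3),'F',np.round(s['contact_force'],1),s['joint_pos'].round(1),s['grip_width'],s['finger_force'])
E
python3 ax.py
```

```text
t 12.975 grasp axis pt [ 0.6078 -0.2014  0.0806] toolz [ 0.067  0.397 -0.915] F [1.8 5.5 1.7] [ -32.8   42.4   91.8   25.8   58.4 -129.3] 0.3085845198740708 29.99975234270096
```

Gripped cleanly with low force. First roll stroke of +47.5°:

Request:
servo_tool:
  motion:
    - {"x": 0,"y": -0.00297,"z": -0.0002,"wx": 9.5,"wy": 0,"wz": 0}
    - {"x": 0,"y": -0.00297,"z": -0.0002,"wx": 9.5,"wy": 0,"wz": 0}
    - {"x": 0,"y": -0.00297,"z": -0.0002,"wx": 9.5,"wy": 0,"wz": 0}
    - {"x": 0,"y": -0.00297,"z": -0.0002,"wx": 9.5,"wy": 0,"wz": 0}
    - {"x": 0,"y": -0.00297,"z": -0.0002,"wx": 9.5,"wy": 0,"wz": 0}
    - {"x": 0,"y": 0,"z": 0,"wx": 0,"wy": 0,"wz": 0}
    - {"x": 0,"y": 0,"z": 0,"wx": 0,"wy": 0,"wz": 0}

```text
time_s: 13.85
eef_pos: [0.6077, -0.2083, 0.0641]
tcp_rot: [-156.3, 0.2, 170.5]
contact_force: [2.5, 7.6, 6.6]
grip_width: 0.31
finger_force: 30.0
```

```bash
python3 ax.py
```

```text
t 13.85 grasp axis pt [ 0.6088 -0.2012  0.0805] toolz [-0.064 -0.398 -0.915] F [2.5 7.6 6.6] [-15.1  40.5  96.5 -34.   45.7 -70.9] 0.3099652808023307 30.002901256084442
```

Rolled well. I'll release, tilt back, regrip and roll the second stroke.

Request:
servo_tool:
  motion:
    - {"x": 0,"y": 0,"z": 0,"wx": 0,"wy": 0,"wz": 0}
    - {"x": 0,"y": 0,"z": 0,"wx": 0,"wy": 0,"wz": 0}
    - {"x": 0,"y": 0,"z": 0,"wx": 0,"wy": 0,"wz": 0}
    - {"x": 0,"y": 0,"z": 0,"wx": 0,"wy": 0,"wz": 0}
    - {"x": 0,"y": 0.003,"z": -0.0002,"wx": -9.5,"wy": 0,"wz": 0}
    - {"x": 0,"y": 0.003,"z": -0.0002,"wx": -9.5,"wy": 0,"wz": 0}
    - {"x": 0,"y": 0.003,"z": -0.0002,"wx": -9.5,"wy": 0,"wz": 0}
    - {"x": 0,"y": 0.003,"z": -0.0002,"wx": -9.5,"wy": 0,"wz": 0}
    - {"x": 0,"y": 0.003,"z": -0.0002,"wx": -9.5,"wy": 0,"wz": 0}
    - {"x": 0,"y": 0,"z": 0,"wx": 0,"wy": 0,"wz": 0}
  claw: 0.055

```text
time_s: 15.1
eef_pos: [0.6082, -0.1968, 0.0623]
tcp_rot: [156.3, -0.1, 170.2]
contact_force: [-0.3, 0.3, 0.4]
grip_width: 0.574
finger_force: 0.0
```

```bash
python3 ax.py
```

```text
t 15.1 grasp axis pt [ 0.607  -0.2039  0.0788] toolz [ 0.067  0.396 -0.916] F [-0.3  0.3  0.4] [ -33.    42.5   91.8   25.7   58.3 -129.3] 0.5740795061986611 0.0
```

Request:
servo_tool:
  motion:
    - {"x": 0,"y": 0,"z": 0,"wx": 0,"wy": 0,"wz": 0}
    - {"x": 0,"y": 0,"z": 0,"wx": 0,"wy": 0,"wz": 0}
    - {"x": 0,"y": 0,"z": 0,"wx": 0,"wy": 0,"wz": 0}
    - {"x": 0,"y": 0,"z": 0,"wx": 0,"wy": 0,"wz": 0}
    - {"x": 0,"y": 0,"z": 0,"wx": 0,"wy": 0,"wz": 0}
    - {"x": 0,"y": 0,"z": 0,"wx": 0,"wy": 0,"wz": 0}
  claw: 0.02

```text
time_s: 15.85
eef_pos: [0.6091, -0.194, 0.0636]
tcp_rot: [156.2, 0.0, 170.4]
contact_force: [1.8, 5.5, 3.1]
grip_width: 0.308
finger_force: 30.0
```

```bash
python3 ax.py
```

```text
t 15.85 grasp axis pt [ 0.6079 -0.2012  0.0801] toolz [ 0.067  0.397 -0.915] F [1.8 5.5 3.1] [ -32.8   42.4   91.8   25.8   58.4 -129.3] 0.30761268978727324 29.997052252292633
```

Request:
servo_tool:
  motion:
    - {"x": 0,"y": -0.00297,"z": -0.0002,"wx": 9.5,"wy": 0,"wz": 0}
    - {"x": 0,"y": -0.00297,"z": -0.0002,"wx": 9.5,"wy": 0,"wz": 0}
    - {"x": 0,"y": -0.00297,"z": -0.0002,"wx": 9.5,"wy": 0,"wz": 0}
    - {"x": 0,"y": -0.00297,"z": -0.0002,"wx": 9.5,"wy": 0,"wz": 0}
    - {"x": 0,"y": -0.00297,"z": -0.0002,"wx": 9.5,"wy": 0,"wz": 0}
    - {"x": 0,"y": 0,"z": 0,"wx": 0,"wy": 0,"wz": 0}
    - {"x": 0,"y": 0,"z": 0,"wx": 0,"wy": 0,"wz": 0}

```text
time_s: 16.73
eef_pos: [0.6076, -0.2085, 0.0636]
tcp_rot: [-156.3, 0.1, 170.5]
contact_force: [2.6, 5.8, 4.8]
grip_width: 0.31
finger_force: 30.0
```

Request:
servo_tool:
  motion:
    - {"x": 0,"y": 0,"z": 0,"wx": 0,"wy": 0,"wz": 0}
    - {"x": 0,"y": 0,"z": 0,"wx": 0,"wy": 0,"wz": 0}
    - {"x": 0,"y": 0,"z": 0,"wx": 0,"wy": 0,"wz": 0}
    - {"x": 0,"y": 0,"z": 0,"wx": 0,"wy": 0,"wz": 0}
    - {"x": 0,"y": 0.003,"z": -0.0002,"wx": -9.5,"wy": 0,"wz": 0}
    - {"x": 0,"y": 0.003,"z": -0.0002,"wx": -9.5,"wy": 0,"wz": 0}
    - {"x": 0,"y": 0.003,"z": -0.0002,"wx": -9.5,"wy": 0,"wz": 0}
    - {"x": 0,"y": 0.003,"z": -0.0002,"wx": -9.5,"wy": 0,"wz": 0}
    - {"x": 0,"y": 0.003,"z": -0.0002,"wx": -9.5,"wy": 0,"wz": 0}
    - {"x": 0,"y": 0,"z": 0,"wx": 0,"wy": 0,"wz": 0}
  claw: 0.055

```text
time_s: 17.98
eef_pos: [0.6082, -0.1966, 0.0618]
tcp_rot: [156.3, -0.1, 170.2]
contact_force: [-0.0, 0.2, -0.3]
grip_width: 0.577
finger_force: 0.0
```

```bash
python3 ax.py
```

```text
t 17.975 grasp axis pt [ 0.607  -0.2037  0.0783] toolz [ 0.067  0.396 -0.916] F [-0.   0.2 -0.3] [ -33.    42.6   91.8   25.7   58.3 -129.3] 0.5771914659800367 0.0
```

I'll recentre on the shaft (2.9 mm along tool y), grip, and roll the third stroke.

Request:
servo_tool:
  motion:
    - {"x": 0,"y": 0.0029,"z": 0,"wx": 0,"wy": 0,"wz": 0}
    - {"x": 0,"y": 0,"z": 0,"wx": 0,"wy": 0,"wz": 0}

```text
time_s: 18.23
eef_pos: [0.6096, -0.1909, 0.0644]
tcp_rot: [156.4, 0.0, 170.5]
contact_force: [-0.7, -1.1, 0.6]
grip_width: 0.58
finger_force: 0.0
```

Request:
servo_tool:
  motion:
    - {"x": 0,"y": 0,"z": 0,"wx": 0,"wy": 0,"wz": 0}
    - {"x": 0,"y": 0,"z": 0,"wx": 0,"wy": 0,"wz": 0}
    - {"x": 0,"y": 0,"z": 0,"wx": 0,"wy": 0,"wz": 0}
    - {"x": 0,"y": 0,"z": 0,"wx": 0,"wy": 0,"wz": 0}
    - {"x": 0,"y": 0,"z": 0,"wx": 0,"wy": 0,"wz": 0}
    - {"x": 0,"y": 0,"z": 0,"wx": 0,"wy": 0,"wz": 0}
  claw: 0.02

```text
time_s: 18.98
eef_pos: [0.6094, -0.1933, 0.0639]
tcp_rot: [156.4, 0.1, 170.4]
contact_force: [-1.6, -6.1, 0.2]
grip_width: 0.307
finger_force: 30.0
```

Request:
servo_tool:
  motion:
    - {"x": 0,"y": -0.00297,"z": -0.0002,"wx": 9.5,"wy": 0,"wz": 0}
    - {"x": 0,"y": -0.00297,"z": -0.0002,"wx": 9.5,"wy": 0,"wz": 0}
    - {"x": 0,"y": -0.00297,"z": -0.0002,"wx": 9.5,"wy": 0,"wz": 0}
    - {"x": 0,"y": -0.00297,"z": -0.0002,"wx": 9.5,"wy": 0,"wz": 0}
    - {"x": 0,"y": -0.00297,"z": -0.0002,"wx": 9.5,"wy": 0,"wz": 0}
    - {"x": 0,"y": 0,"z": 0,"wx": 0,"wy": 0,"wz": 0}
    - {"x": 0,"y": 0,"z": 0,"wx": 0,"wy": 0,"wz": 0}

```text
time_s: 19.85
eef_pos: [0.6077, -0.207, 0.0647]
tcp_rot: [-156.2, 0.1, 170.5]
contact_force: [1.6, -4.8, 6.5]
grip_width: 0.309
finger_force: 30.0
```

```bash
python3 ax.py; python3 - <<'E'
from h import *
c,M=cam('wrist'); np.savez('w3.npz',f=c['frame'],M=M)
x=np.array([-.986,.167,0]); C=np.array([.6078,-.2012,.08])
print(proj(c,M,[C+.06*x,C+.095*x+[0,0,.009],C-.095*x]))
E
```

```text
t 19.85 grasp axis pt [ 0.6088 -0.1998  0.0812] toolz [-0.065 -0.398 -0.915] F [ 1.6 -4.8  6.5] [-14.9  40.5  96.5 -34.   45.9 -70.8] 0.3085374444146516 29.999768435955048
[[319.33602096 134.99419122]
 [310.03935902  46.80786505]
 [319.40989283 415.51113323]]
```

Request:
servo_tool:
  motion:
    - {"x": 0,"y": 0,"z": 0,"wx": 0,"wy": 0,"wz": 0}
    - {"x": 0,"y": 0,"z": 0,"wx": 0,"wy": 0,"wz": 0}
    - {"x": 0,"y": 0,"z": 0,"wx": 0,"wy": 0,"wz": 0}
    - {"x": 0,"y": 0,"z": 0,"wx": 0,"wy": 0,"wz": 0}
    - {"x": 0,"y": 0.0025,"z": -0.0002,"wx": -7.9,"wy": 0,"wz": 0}
    - {"x": 0,"y": 0.0025,"z": -0.0002,"wx": -7.9,"wy": 0,"wz": 0}
    - {"x": 0,"y": 0.0025,"z": -0.0002,"wx": -8.0,"wy": 0,"wz": 0}
    - {"x": 0,"y": 0,"z": 0,"wx": 0,"wy": 0,"wz": 0}
    - {"x": 0,"y": 0,"z": 0,"wx": 0,"wy": 0,"wz": 0}
  claw: 0.055

```text
time_s: 21.02
eef_pos: [0.6078, -0.199, 0.0621]
tcp_rot: [-179.8, -0.1, 170.4]
contact_force: [0.5, 0.1, -0.3]
grip_width: 0.572
finger_force: 0.0
```

```bash
python3 ax.py; python3 - <<'E'
from h import *
c,M=cam('wrist'); np.savez('w3.npz',f=c['frame'],M=M)
x=np.array([-.986,.167,0]); C=np.array([.6078,-.2012,.08])
print(proj(c,M,[C+.06*x,C+.095*x+[0,0,.009],C-.095*x]))
f=c['frame'][20:220,220:420,::-1]
cv2.imwrite('pics/w3.png',cv2.resize(np.ascontiguousarray(f),None,fx=3,fy=3,interpolation=cv2.INTER_CUBIC))
for r in(60,75,90,105,120,150): print(r,c['frame'][r,265:375].mean(1).astype(int))
E
```

```text
t 21.025 grasp axis pt [ 0.6079 -0.199   0.0801] toolz [-0.001 -0.003 -1.   ] F [ 0.5  0.1 -0.3] [ -24.    39.3   94.9   -0.3   45.9 -104.2] 0.5718061970640883 0.0
[[316.45506297 137.74508607]
 [315.85976315  48.78429591]
 [317.33041343 419.6813529 ]]
60 [198 199 201 205 206 206 203 202 199 195 192 190 188 189 187 187 187 186
 182 178 173 170 161 159 158 157 157 155 153 152 151 152 153 149 151 150
 150 146 147 147 143 142 137 140 137 136 134 136 132 126 124 123 123 129
 128 132 129 126 130 129 130 129 127 130 135 133 132 129 124 112 104 102
 103 104 103 101 104 104  97  95 101 103 108 107 111 115 113 114 111 105
 111 105 105 102 103 101  93  98  97  97  98  99  97 100 105 103 105 109
 108 107]
75 [193 192 193 193 192 191 192 194 194 196 190 195 193 195 191 176 143 112
 120 135 146 153 200 251 255 255 255 255 255 255 255 255 255 255 255 255
 255 255 255 255 255 255 255 255 255 243 203 187 190 191 188 189 189 187
 186 187 189 188 190 191 191 192 193 191 192 191 191 192 193 191 192 190
 187 189 189 193 191 171 130  96  92  99  90  92  84  86  87  93 106 107
 106 108 104 106 106 109 106 
[... 1160 characters left out ...]
188 188 186 188 189
 185 187 187 185 189 186 187 188 190 188 189 189 190 192 193 190 188 185
 186 191 190 188 177 140 103  95  95  92  89  86  90  89  99 114 117 110
 111 107 106 105 108 107 101 107 104  96 104 108 113 116 109 107 108 109
 109 105]
150 [172 176 172 173 174 174 174 174 172 176 174 175 175 176 176 176 171 151
 117  94  90  92  96  95  93  92  94  93  94  93  91  90  93  94  91  92
  96  89  91  93  90  90  90  90  91  96  91  89  89  89  94  88  92  90
  87  92  89  89  88  87  90  85  92  88  89  85  86  90  85  85  85  83
  85  85  80  88  84  90  88  86  86  84  85  80 105 135 149 150 151 147
 149 149 150 149 149 149 147 150 147 149 149 146 145 144 143 133 121 117
 109 101]
```

View pics/w3.png

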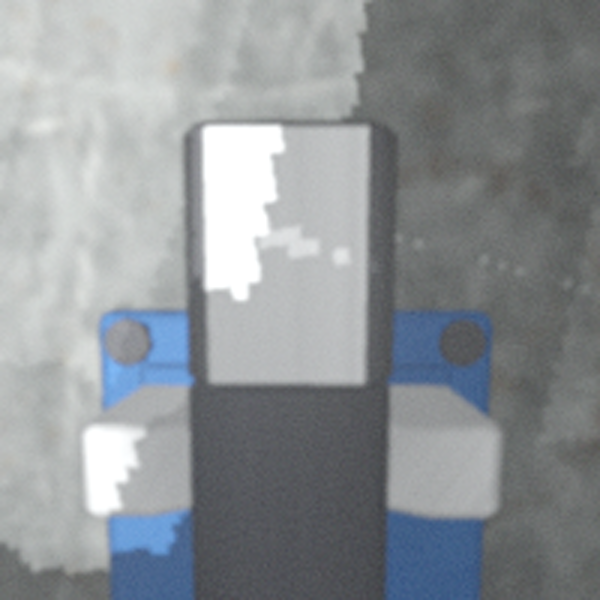

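The flat faces up and looks nearly symmetric: its edges are at about 288 and 342, and the bar's silhouette at about 282 and 351. I'll compute the roll error.

```bash
python3 - <<'E'
from h import *
from scipy.optimize import least_squares
c,_=cam('wrist'); d=np.load('w3.npz'); M=d['M']; f=d['f'].astype(float).mean(2)
x=np.array([-.986,.167,0]); x/=np.linalg.norm(x); y=np.cross([0,0,1],x); z=np.array([0,0,1.]); C=np.array([.6078,-.2012,.08])
# observations: row -> flat left/right edges, silhouette left/right
obs={90:(287.2,342.2,281.5,351.2),120:(288.3,341.9,281.8,351.0)}
sil={150:(282.3,349.0)}
def at(P,r): # column where line P+s*x crosses row r
    q=proj(c,M,[P+s*x for s in(.03,.05,.07,.09)]); o=np.argsort(q[:,1]); return np.interp(r,q[o,1],q[o,0],) if q[:,1].min()<=r<=q[:,1].max() else np.polyval(np.polyfit(q[:,1],q[:,0],2),r)
def sils(A,r):
    v=[at(A+.015*(np.cos(t)*y+np.sin(t)*z),r) for t in np.radians(np.arange(-60,241,3))]; return min(v),max(v)
def res(p):
    A=C+p[0]*1e-3*y; e=np.radians(p[1]); yy=np.cos(e)*y+np.sin(e)*z; zz=np.cos(e)*z-np.sin(e)*y; o=[]
    for r,(a,b,l,h) in obs.items():
        E=sorted(at(A+s*.012*yy+.009*zz,r) for s in(-1,1)); S=sils(A,r); o+=[E[0]-a,E[1]-b]
    S=sils(A,150); return o+[S[0]-282.3,S[1]-349.0]
s=least_squares(res,[0,0],diff_step=1e-2,x_scale=[1,5]); print(s.x,s.fun.round(2))
for e in(-5,0,5): print(e,np.round(res([s.x[0],e]),2))
E
```

```text
[-0.02269802 -4.6181079 ] [-2.63  2.09 -3.07  1.95  0.07  1.64]
-5 [-2.74  1.94 -3.18  1.8   0.07  1.64]
0 [-1.18  3.86 -1.65  3.69  0.07  1.64]
5 [0.65 5.51 0.15 5.31 0.07 1.64]
```

```bash
python3 - <<'E'
from h import *
from scipy.optimize import least_squares
c,_=cam('wrist'); M=np.load('w3.npz')['M']
z=np.array([0,0,1.]); C=np.array([.6078,-.2012,.08])
def at(P,x,r):
    q=proj(c,M,[P+s*x for s in(.02,.05,.07,.095)]); return np.polyval(np.polyfit(q[:,1],q[:,0],2),r)
flat={75:(287,342.6),90:(287.2,342.2),105:(287.8,342.1),120:(288.4,341.9)}
sil={90:(281.3,351.8),120:(281.9,351),150:(282.5,349.3)}
def res(p):
    x=np.array([-np.cos(p[3]/100),np.sin(p[3]/100),0]); y=np.cross(z,x)
    A=C+(p[0]-10)*1e-3*y; e=np.radians(p[1]-10); yy=np.cos(e)*y+np.sin(e)*z; zz=np.cos(e)*z-np.sin(e)*y; o=[]
    for r,m in flat.items():
        E=sorted(at(A+s*p[2]*1e-3*yy+.009*zz,x,r) for s in(-1,1)); o+=[E[0]-m[0],E[1]-m[1]]
    for r,m in sil.items():
        v=[at(A+.015*(np.cos(t)*y+np.sin(t)*z),x,r) for t in np.radians(np.arange(-60,241,4))]; o+=[min(v)-m[0],max(v)-m[1]]
    return np.array(o)
s=least_squares(res,[10,10,12,16.8],diff_step=1e-3); J=s.jac; cov=np.linalg.inv(J.T@J)*(s.fun@s.fun)/10
print(s.x-[10,10,0,0],np.sqrt(np.diag(cov)),s.fun.round(2))
E
```

```text
[ 0.46388076 -3.29321278 10.99421506 17.41656518] [0.42111468 0.81585997 0.06600552 0.60986129] [ 0.29  0.04  0.29  0.15 -0.1  -0.05 -0.49 -0.14 -0.37  0.09 -0.42  0.12
 -0.44  1.04]
```

The flat is within about 3° of level (limit 8°), and the roll count agrees with that. I'll retreat straight up and take one last look.

Request:
servo_tool:
  motion:
    - {"x": 0,"y": 0,"z": -0.01,"wx": 0,"wy": 0,"wz": 0}
    - {"x": 0,"y": 0,"z": -0.02,"wx": 0,"wy": 0,"wz": 0}
    - {"x": 0,"y": 0,"z": -0.03,"wx": 0,"wy": 0,"wz": 0}
    - {"x": 0,"y": 0,"z": -0.04,"wx": 0,"wy": 0,"wz": 0}
    - {"x": 0,"y": 0,"z": -0.04,"wx": 0,"wy": 0,"wz": 0}
    - {"x": 0,"y": 0,"z": -0.02,"wx": 0,"wy": 0,"wz": 0}
    - {"x": 0,"y": 0,"z": 0,"wx": 0,"wy": 0,"wz": 0}
    - {"x": 0,"y": 0,"z": 0,"wx": 0,"wy": 0,"wz": 0}

```text
time_s: 22.18
eef_pos: [0.6078, -0.1988, 0.2215]
tcp_rot: [-180.0, -0.1, 170.4]
contact_force: [0.9, -0.1, -0.6]
grip_width: 0.578
finger_force: 0.0
```

```bash
python3 - <<'E'
from h import *
a=cv2.resize(np.ascontiguousarray(cam('wrist')[0]['frame'][:,:,::-1]),(480,300))
b=cv2.resize(np.ascontiguousarray(cam('scene')[0]['frame'][100:270,230:410,::-1]),(318,300),interpolation=cv2.INTER_CUBIC)
cv2.imwrite('pics/f.png',np.hstack([a,b]))
E
```

```text
(no output)
```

View pics/f.png

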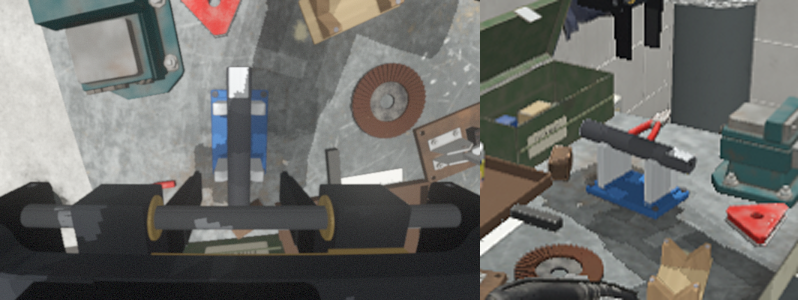

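The shaft lies in both vees with the bright flat up (around (237,82) in the left view). The arm is clear and the bystanders haven't moved.

```bash
python3 -c "
from plant import *
print(finish_job())"
```

```text
the job is handed in; nothing more can be done
None
```

The job is handed in at about 22 s of the 66 s: the shaft lies released in both vees with its flat up, about 3° off level by my last measurement (limit 8°), and the bystanders were not disturbed; no verdict was returned.

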